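# Shut the belt box and hold the pedal lever over its pivot post

## Task

Shut the open lid of the grey belt box fully. Then pick up the cast lever by its balance point and hold it still and level with the bore of its hub centred right over the pivot post beside the box, about 3 cm of air above the post's top, its arm pointing squarely across the shut lid, so that a colleague can fit the bearing. Finish while holding it there: do not lower it onto the post or let go, and leave the cup, jar, wrench and brush where they are.

Things in the scene. Friction and masses are not known exactly. Their poses are not given: they have to be found in the camera images.
- lid (a joint): Hinged flat lid of the belt box, 160 (front to back) x 220 x 8 mm thick. Angle in rad: 0 = shut, growing as it opens upward; it stands open at 0.5 to 0.95 at first. The hinge is stiff: the lid stays at any angle and needs about 1 to 2 N at its front edge to be pushed down; nothing latches it.
- lid_hinge (a point): Middle of the lid's hinge line, on the underside of the lid at the box's far rim, 85.5 mm above the table. This frame turns with the lid: its y axis is the hinge line; the lid reaches 160 mm along its -x and 110 mm to each side along y; its outer face is at z = +8 mm. Opening turns it positively about +y, so the edge at -x goes up.
- lid_handle (a point): Grip point in the head of the lid's black knob, 43 mm above the lid's underside (head 28 mm across, its top 51 mm above the lid's underside, on a thinner neck), 130 mm from the hinge line, half-way along it. It turns with the lid.
- housing: The grey sheet-metal belt box, open-topped, 160 x 220 x 85 mm high, fixed to the table; origin under its centre on the table, x from its front to its hinge side, y along its 220 mm length, z up. With a foot plate (90 x 85 x 12 mm) and the pivot post beside its -y end. Pulleys lie low inside, below the rim.
- post_top (a point): Centre of the top of the upright steel pivot post, 125 mm above the table, 45 mm out from the box's -y end wall and half-way between front and back. Post 22 mm thick in its upper 48 mm, with a wider shoulder (36 mm) below. Axes as housing: the shut lid lies along +y from here.
- lever: Cast metal lever, 0.48 to 0.75 kg, lying flat on the table. A heavy round hub (56 mm across, 40 mm high, 30 mm bore, axis z) and from it a straight slim arm along +x, 16 mm wide, 20 mm high (12 to 32 mm above the hub's underside). Origin: centre of the hub's underside.
- lever_hub (a point): Centre of the hub's underside on the bore's axis (same point as lever). Axes of the lever: x along the arm, z up. At the arm's far end, 200 mm from here, a round pin 22 mm across and 36 mm high reaches down to the level of the hub's underside.
- lever_balance (a point): The lever's balance point (its centre of mass seen from above): on the arm, 56 mm from the hub axis towards the pin, at half the arm's height, 26 mm above the hub's underside. Axes of the lever: x along the arm towards the pin, z up.
- cup: Bystander: brown fired-clay cup, 76 mm across, 85 mm high; origin under its centre.
- jar: Bystander: closed glass jar, 64 mm across, 90 mm high; origin under its centre.
- wrench: Bystander: steel wrench, 180 mm long, lying flat along its x; origin under its middle.
- brush: Bystander: brush, 180 mm long, lying flat along its x; origin under its middle.
Mind the look-alikes: they are no part of the job. Of the things like the lever, leave any that is yellow; of the rest the larger one is meant.

How it is judged:
By the outcome, as a careful person would: the job done as asked, in the order asked, and still so for the second after the job is handed in, while the arm keeps its last pose, push and grip.
It also fails if it takes over 59 s, if anything falls off the work surface, if the arm or the gripper's body presses on something with over 40 N, if the wrist force passes 120 N, or if a joint passes its speed limit or range.

## Robot

A 7-joint arm with a two-finger parallel gripper is mounted at the origin on the work surface. World frame = base frame: x ahead of the robot, y to its left, z up, the work surface at z = 0. Lengths are in m, angles in rad, forces in N, time in s.
With the tool pointing down it reaches from about 0.4 to 0.875 m from the base axis. Payload 4.4 kg.
Tool frame: the origin (TCP) lies on the centre line of the jaws, within the pads' length; the fingertips stand 19 mm ahead of it and the grasp point (between the pads) is the TCP; z points along the fingers, y is the line along which they close (so a half turn about z gives the same grasp; the last joint's range is limited). The gripper opens to 85 mm and grips with 20 to 120 N. Pads are 22 mm wide; open, the fingers measure 114 mm over their backs; the gripper's body (76 mm by 85 mm) begins 54 mm behind the grasp point. The pads swing forward as they close: fully open they stand 13 mm farther back than shut.
Start: joints at [1.182, 0.628, 0.038, 1.517, -0.027, 0.996, -0.02], TCP at [0.206, -0.616, 0.25] pointing down, gripper open.
Joint ranges: [-3.06, 3.06], [-0.37, 2.12], [-1.25, 1.32], [0.18, 2.47], [-1.1, 4.24], [0.23, 1.98], [-2.94, 2.94]. Speed limits (rad/s): [2.57, 2.57, 3.14, 3.14, 3.14, 3.14, 3.14].

## Interface

Orientations are given as a 3x3 rotation matrix whose columns are the frame's x, y, z axes.
In Python, from plant import manip gives the robot as it stands.
- The arm moves only by the tool drive_tool, never from a script. Its argument "deltas" is a list of rows, each a list of 4 numbers: the shift along the world's x, y, z in m, then the turn about the world's z in rad. In form: [[x, y, z, twist], ...]. A call has 1 to 8 rows; each row is the pose to reach, as a shift and turn from the pose commanded when the call began; what a row does not reach only later rows make up. A row lasts 1/12 s, in which the tool goes at most 41.7 mm and 7.16 degrees, less where a joint would pass 70% of its speed; a pose out of reach is approached as far as the arm can. A call with a gripper value outside its range is refused whole. "hand" is the gripper's target within -1 to 1 (shut at 1, half-way at 0, fully open at -1), set as the call begins (left out, the last holds). The fingers move at their own pace and stop on an object; "newtons" is the grip in N (left out, the last holds). Time passes only in rows, so rows that repeat a pose let the fingers close. It gives the time, the measured TCP pose, the force, the opening and the grip force at its end, in the units of the state.
- manip.get_state(): the state, without advancing time (a new reading comes with each control period).
- manip.snapshot(name): name is "scene" or "top" or "wrist"; returns a dict with "pixels" (400x640x3 uint8, red, green, blue), "camera_matrix" (3x3 intrinsics, pixels), "xyz" and "attitude" of the camera in the world. Camera axes: x right, y down, z forward; pixel columns grow to the right and rows downward; lengths in m; the calibration is good to about 2 mm. A picture is of the moment at which its call begins. There is no depth.
- manip.job_done(): hands the job in; it is judged then, once.
Trained networks look in the newest picture that a camera, given by its name, has taken for a name from the list of things; names that differ only in an ending like _2 or _b are one class to them, and where a whole thing is asked for, a point or a joint stands for the part that bears it (a point fixed in the world has none). Each returns a list of dicts, best first, with "score" (0 to 1); they miss things now and then, are a little off and sometimes report something else, mostly with a low value. They report only what shows in the picture. A call takes as long as a camera call. They do not tell look-alikes from the thing itself.
- manip.boxes_of(camera, target): "centre" ([x, y, z] in m, in world coordinates, good to about 4 mm: the middle of the surface that is visible of it).
- manip.regions_of(camera, target): "pixels" (400x640 bool, what is visible of it).
The state is a dict: "time": time; "qpos": joint angles; "qd": joint speeds; "joint_efforts": joint torques, N m; "tool_pos": TCP position; "orientation": TCP orientation; "ft_force": force on the tool from outside, world axes, zero at the start; "moment": the same for the moment, N m; "width": opening from 0.0 (shut) to 1.0 (fully open); "finger_force": force on a finger pad.
Only numpy, scipy, OpenCV 4.12 (cv2) and the standard library are available. Lean on these libraries where they do the work, as an engineer would, in place of code of your own. Each camera call takes 0.05 s, during which the arm holds its last target. There are 200 camera calls.

## Working session

There is one attempt and no reset: what is moved stays moved. The work goes in short steps, Python scripts to look and compute and a tool call to move; the robot and the scene stay as the last step left them, time stands still between calls to the robot, and variables do not carry over. Pictures are saved under pics/ and viewed, at most 10 in all, crops included, and the job is handed in when it is done.

Besides the shell and the picture viewer there is one more tool, called after "Call:" by a JSON object that holds its "op" and its "data", one argument or row to a line. drive_tool: Moves the arm, as the interface text tells. Its arguments: {"type":"object","properties":{"deltas":{"type":"array","items":{"type":"array","items":{"type":"number"}}},"hand":{"type":"number"},"newtons":{"type":"number"}},"required":["deltas"]}

```bash
mkdir -p pics; cat > h.py <<'E'
import numpy as np, cv2
from plant import manip
def snap(n,f=None):
    s=manip.snapshot(n)
    if f: cv2.imwrite('pics/'+f,s['pixels'][:,:,::-1])
    return s
def ray(s,u,v):
    d=np.array(s['attitude'])@np.linalg.solve(np.array(s['camera_matrix']),[u,v,1.]); return np.array(s['xyz']),d
def atz(s,u,v,z):
    o,d=ray(s,u,v); return o+d*(z-o[2])/d[2]
def proj(s,p):
    q=np.array(s['camera_matrix'])@(np.array(s['attitude']).T@(np.array(p)-np.array(s['xyz']))); return q[:2]/q[2]
E
python3 - <<'E'
from h import *
np.set_printoptions(precision=3,suppress=True)
for c in('top','scene'):
    s=snap(c,c+'1.png'); print(c,s['xyz'])
    for t in('lid','lid_handle','housing','lever','cup','jar','wrench','brush'):
        for b in manip.boxes_of(c,t): 
            print(t,round(b['score'],2),np.array(b['centre']),proj(s,b['centre']))
st=manip.get_state();print(st)
E
```

```text
top [ 0.429 -0.017  1.296]
lid 0.74 [0.596 0.178 0.173] [262.154 200.525]
lid 0.72 [ 0.561 -0.209  0.041] [382.795 217.585]
lid_handle 0.62 [0.595 0.184 0.167] [260.409 200.989]
lid_handle 0.17 [0.566 0.161 0.077] [271.856 213.777]
housing 0.74 [0.564 0.163 0.078] [271.112 214.295]
lever 0.76 [ 0.713 -0.405  0.036] [439.096 174.214]
lever 0.72 [ 0.413 -0.063  0.025] [339.044 261.527]
lever 0.36 [0.563 0.163 0.077] [271.197 214.554]
cup 0.61 [ 0.793 -0.195  0.046] [377.936 150.561]
jar 0.85 [0.772 0.009 0.091] [318.576 152.387]
jar 0.67 [ 0.496 -0.432  0.008] [447.376 238.209]
wrench 0.63 [ 0.498 -0.435  0.003] [447.665 237.733]
brush 0.77 [0.481 0.44  0.018] [192.726 239.521]
scene [ 0.97  -0.511  1.059]
lid 0.94 [0.604 0.172 0.16 ] [348.975 143.104]
lid_handle 0.87 [0.604 0.173 0.158] [349.063 143.302]
housing 0.86 [0.593 0.133 0.105] [337.02 163.12]
lever 0.85 [ 0.708 -0.408  0.034] [249.876 362.136]
lever 0.67 [ 0.563 -0.216  0.037] [252.798 263.834]
lever 0.67 [ 0.429 -0.064  0.026] [250.147 200.499]
cup 0.57 [ 0.776 -0.183  0.046] [329.412 296.742]
jar 0.64 [ 0.786 -0.005  0.076] [371.316 238.881]
wrench 0.92 [ 0.498 -0.436  0.008] [176.242 324.203]
brush 0.84 [0.453 0.433 0.013] [349.332 103.509]
{'time': 0.9, 'qpos': array([ 1.182,  0.628,  0.039,  1.517, -0.027,  0.996, -0.02 ]), 'qd': array([-0.001,  0.   ,  0.002,  0.   , -0.002,  0.001, -0.001]), 'joint_efforts': array([  0.001, -56.326,   1.225, -19.378,   0.011,   0.002,   0.   ]), 'tool_pos': array([ 0.206, -0.616,  0.25 ]), 'orientation': array([[ 0.948,  0.317,  0.   ],
       [ 0.317, -0.948, -0.   ],
       [-0.   ,  0.   , -1.   ]]), 'ft_force': array([0.264, 0.508, 0.069]), 'moment': array([-0.038, -0.014, -0.047]), 'finger_force': 0.0, 'width': 1.0001009059067152}
```

View pics/top1.png

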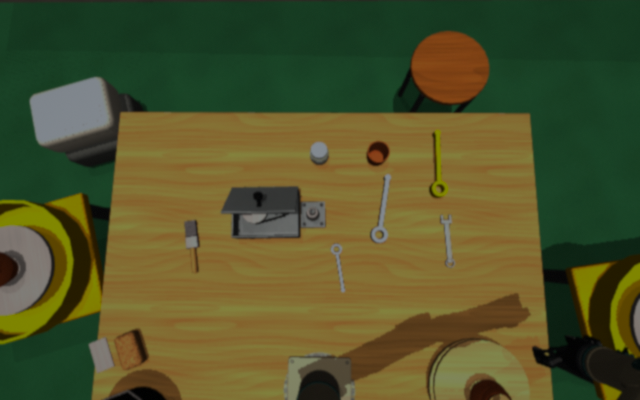

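View pics/scene1.png

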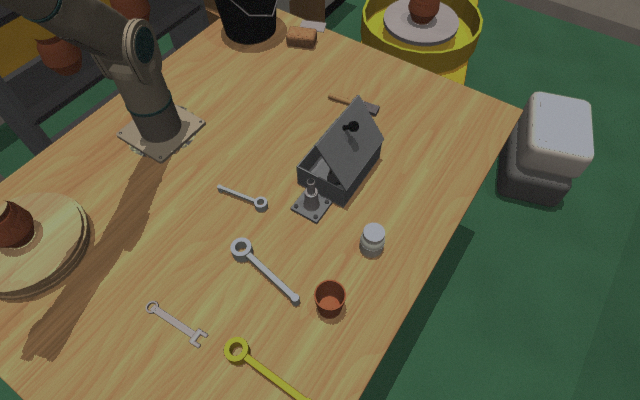

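The target is the larger silver lever, with its hub at top px (379,234) and pin at (387,178). The yellow lever and the small silver one are look-alikes. The box front faces the robot, and the post is at px (313,213).

```bash
python3 - <<'E'
from h import *
np.set_printoptions(precision=3,suppress=True)
s=snap('top')
for u,v,z in((313,212,.125),(233,237,.085),(299,237,.085),(379,234,.04),(387,178,.034),(223,213,.17),(299,213,.17),(229,188,.09),(299,187,.09)): print(u,v,atz(s,u,v,z))
p=s['pixels'][170:270,200:420,::-1]; cv2.imwrite('pics/crop1.png',cv2.resize(cv2.convertScaleAbs(p,alpha=1.6),None,fx=3.6,fy=3.6,interpolation=cv2.INTER_CUBIC))
E
```

```text
313 212 [0.568 0.024 0.125]
233 237 [0.488 0.284 0.085]
299 237 [0.49  0.069 0.085]
379 234 [ 0.506 -0.196  0.04 ]
387 178 [ 0.699 -0.227  0.034]
223 213 [0.556 0.297 0.17 ]
299 213 [0.559 0.065 0.17 ]
229 188 [0.649 0.304 0.09 ]
299 187 [0.654 0.072 0.09 ]
```

Call:
{"op": "drive_tool", "data": {
  "deltas": [
    [0.02,0.04,0.02,0],
    [0.04,0.08,0.04,0],
    [0.06,0.11,0.06,0],
    [0.08,0.14,0.07,0],
    [0.1,0.17,0.08,0],
    [0.12,0.2,0.09,0],
    [0.14,0.23,0.1,0],
    [0.16,0.26,0.1,0]
  ],
  "hand": 1
}}

```text
time: 1.62
tool_pos: [0.368, -0.3552, 0.3527]
orientation: [[0.948, 0.318, 0.004], [0.318, -0.948, -0.003], [0.002, 0.004, -1.0]]
ft_force: [0.8, -0.6, 0.4]
width: 0.0
finger_force: 0.0
```

View pics/crop1.png

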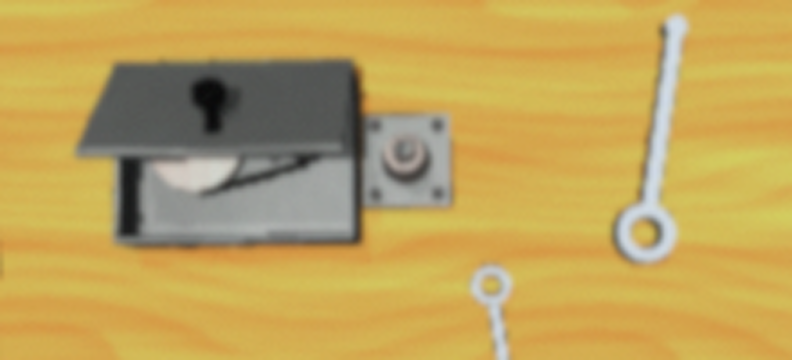

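The lid is open about 0.9 rad, the hinge line is near x=0.65, and the box centre is about (0.57, 0.177). I'll go above the post and look.

Call:
{"op": "drive_tool", "data": {
  "deltas": [
    [0.02,0.035,0,-0.04],
    [0.04,0.07,0,-0.08],
    [0.06,0.105,0,-0.12],
    [0.08,0.14,0,-0.16],
    [0.1,0.175,0,-0.2],
    [0.12,0.21,0,-0.24],
    [0.13,0.245,0,-0.28],
    [0.14,0.28,0,-0.32]
  ]
}}

```text
time: 2.28
tool_pos: [0.5069, -0.0744, 0.3504]
orientation: [[1.0, 0.001, 0.001], [0.001, -1.0, -0.0], [0.001, 0.0, -1.0]]
ft_force: [-0.7, -0.3, -0.3]
width: 0.002
finger_force: 0.0
```

Call:
{"op": "drive_tool", "data": {
  "deltas": [
    [0.0,0.03,0,0],
    [0.0,0.06,0,0],
    [0,0.09,0,0],
    [0,0.09,0,0],
    [0,0.09,0,0]
  ]
}}

```text
time: 2.7
tool_pos: [0.5062, 0.0156, 0.3505]
orientation: [[1.0, 0.007, 0.0], [0.007, -1.0, 0.0], [0.0, -0.0, -1.0]]
ft_force: [0.9, -1.7, -0.5]
width: -0.0
finger_force: 0.0
```

```bash
python3 - <<'E'
from h import *
np.set_printoptions(precision=3,suppress=True)
s=snap('wrist','w1.png'); st=manip.get_state();print(st['tool_pos'],st['qpos'],s['xyz'],s['attitude'],s['camera_matrix'])
print(proj(s,[.568,.024,.125]))
E
```

```text
[0.506 0.014 0.35 ] [-0.009  0.315 -0.099  1.767  0.036  1.062 -1.688] [0.576 0.015 0.474] [[ 0.007 -0.963 -0.271]
 [-1.    -0.007 -0.001]
 [-0.001  0.271 -0.963]] [[341.869   0.    320.543]
 [  0.    341.869 199.433]
 [  0.      0.      1.   ]]
[311.873 111.228]
```

View pics/w1.png

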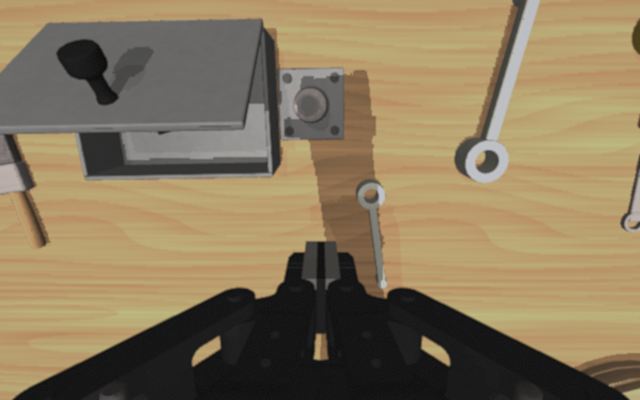

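Call:
{"op": "drive_tool", "data": {
  "deltas": [
    [0.02,0.03,0,0],
    [0.04,0.06,0,0],
    [0.059,0.09,0,0],
    [0.059,0.09,-0.03,0],
    [0.059,0.09,-0.06,0],
    [0.059,0.09,-0.09,0],
    [0.059,0.09,-0.1,0],
    [0.059,0.09,-0.105,0]
  ]
}}

```text
time: 3.42
tool_pos: [0.5644, 0.1016, 0.2435]
orientation: [[1.0, 0.0, -0.004], [0.0, -1.0, -0.002], [-0.004, 0.002, -1.0]]
ft_force: [0.1, -1.4, -0.1]
width: 0.0
finger_force: 0.0
```

Call:
{"op": "drive_tool", "data": {
  "deltas": [
    [-0.002,0,-0.007,0],
    [-0.004,0,-0.014,0],
    [-0.006,0,-0.021,0],
    [-0.008,0,-0.028,0],
    [-0.01,0,-0.035,0],
    [-0.012,0,-0.042,0],
    [-0.014,0,-0.049,0],
    [-0.017,0,-0.056,0]
  ]
}}

```text
time: 4.08
tool_pos: [0.5488, 0.1035, 0.1892]
orientation: [[1.0, 0.002, 0.002], [0.002, -1.0, 0.0], [0.002, -0.0, -1.0]]
ft_force: [1.0, 0.2, 1.3]
width: -0.003
finger_force: 0.6
```

Call:
{"op": "drive_tool", "data": {
  "deltas": [
    [-0.003,0,-0.007,0],
    [-0.006,0,-0.014,0],
    [-0.009,0,-0.021,0],
    [-0.012,0,-0.028,0],
    [-0.015,0,-0.035,0],
    [-0.017,0,-0.042,0],
    [-0.019,0,-0.049,0],
    [-0.021,0,-0.056,0]
  ]
}}

```text
time: 4.75
tool_pos: [0.5271, 0.1035, 0.1326]
orientation: [[1.0, 0.003, 0.0], [0.003, -1.0, -0.0], [0.0, 0.0, -1.0]]
ft_force: [0.2, -1.0, 0.1]
width: 0.004
finger_force: 0.4
```

Call:
{"op": "drive_tool", "data": {
  "deltas": [
    [0,0,-0.005,0],
    [0,0,-0.01,0],
    [0,0,-0.015,0],
    [0,0,-0.018,0],
    [0,0,-0.02,0],
    [0,0,-0.02,0]
  ]
}}

```text
time: 5.25
tool_pos: [0.5273, 0.1036, 0.1129]
orientation: [[1.0, 0.003, -0.0], [0.003, -1.0, -0.0], [-0.0, 0.0, -1.0]]
ft_force: [-0.0, 0.2, -0.2]
width: 0.0
finger_force: 0.0
```

Call:
{"op": "drive_tool", "data": {
  "deltas": [
    [0,0,-0.001,0],
    [0,0,-0.002,0],
    [0,0,-0.003,0],
    [0,0,-0.003,0]
  ]
}}

```text
time: 5.58
tool_pos: [0.5276, 0.1036, 0.1124]
orientation: [[1.0, 0.003, 0.002], [0.003, -1.0, 0.0], [0.002, -0.0, -1.0]]
ft_force: [-4.2, -1.3, 18.2]
width: 0.0
finger_force: 8.5
```

```bash
python3 - <<'E'
from h import *
s=snap('wrist','w2.png'); print(manip.get_state()['ft_force'])
E
```

```text
[-3.7807288  -0.71265063 16.36726009]
```

View pics/w2.png

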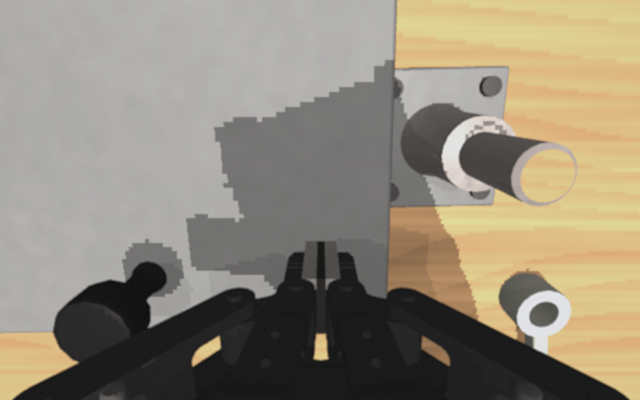

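The lid is shut: the tip sits at 93.4 mm under 17 N. Next I'll raise the tool, measure the post, and go towards the lever.

Call:
{"op": "drive_tool", "data": {
  "deltas": [
    [0,0,0.03,0],
    [0,0,0.065,0],
    [0,0,0.1,0],
    [0,0,0.14,0],
    [-0.01,-0.01,0.18,0],
    [-0.02,-0.03,0.22,0],
    [-0.03,-0.04,0.24,0],
    [-0.03,-0.04,0.24,0]
  ],
  "hand": -1
}}

```text
time: 6.3
tool_pos: [0.4984, 0.061, 0.3561]
orientation: [[1.0, -0.001, 0.01], [-0.001, -1.0, -0.0], [0.01, 0.0, -1.0]]
ft_force: [0.5, -1.0, 0.2]
width: 1.003
finger_force: 0.0
```

Call:
{"op": "drive_tool", "data": {
  "deltas": [
    [0,0,0,0],
    [0,0,0,0],
    [0,0,0,0]
  ]
}}

```text
time: 6.55
tool_pos: [0.4967, 0.0641, 0.349]
orientation: [[1.0, 0.004, -0.002], [0.004, -1.0, -0.0], [-0.002, 0.0, -1.0]]
ft_force: [0.2, -1.0, -0.4]
width: 1.002
finger_force: 0.0
```

```bash
python3 - <<'E'
from h import *
np.set_printoptions(precision=4,suppress=True)
s=snap('wrist','w3.png'); 
m=manip.regions_of('wrist','lid'); print(len(m),[ (r['score'],r['pixels'].sum()) for r in m])
np.savez('w3.npz',**{k:np.array(v) for k,v in s.items()})
for b in manip.boxes_of('wrist','lever'): print(b['centre'],b['score'])
print(manip.get_state()['tool_pos'])
E
```

```text
1 [(0.82, np.int64(32646))]
[0.556, -0.207, 0.0333] 0.73
[0.4308, -0.0645, 0.0217] 0.7
[0.4969 0.0641 0.349 ]
```

View pics/w3.png

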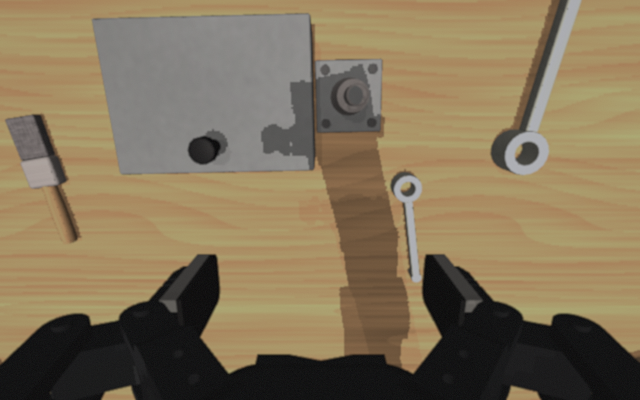

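The lid lies flat on the box with corners near (94,19), (310,14), (315,170), (121,173). The post top is at about (355,96) and the target hub at about (525,152).

```bash
python3 - <<'E'
from h import *
np.set_printoptions(precision=4,suppress=True)
s=dict(np.load('w3.npz'))
c=[atz(s,*p,.0935) for p in((94,19),(310,14),(315,170),(121,173))]
for q in c: print(q)
ce=np.mean(c,0); e=(c[0]-c[1])+(c[3]-c[2]); e2=(c[0]-c[3])+(c[1]-c[2])
print('centre',ce,'yaw',-np.arctan2(e[0],e[1]),np.arctan2(e2[1],e2[0]), np.linalg.norm(e)/2,np.linalg.norm(e2)/2)
print('post',atz(s,355,96,.125),'hub',atz(s,525,152,.04))
cr=s['pixels'][40:190,270:570,::-1]; cv2.imwrite('pics/crop2.png',cv2.resize(cv2.convertScaleAbs(cr,alpha=1.3),None,fx=2.66,fy=2.66,interpolation=cv2.INTER_CUBIC))
E
```

```text
[0.6461 0.2908 0.0935]
[0.6513 0.0745 0.0935]
[0.4934 0.0697 0.0935]
[0.4892 0.2883 0.0935]
centre [0.57   0.1808 0.0935] yaw 0.021431997838484276 0.0232699567905479 0.21750784482821783 0.15742819328908308
post [0.5726 0.0302 0.125 ] hub [ 0.507  -0.1949  0.04  ]
```

View pics/crop2.png

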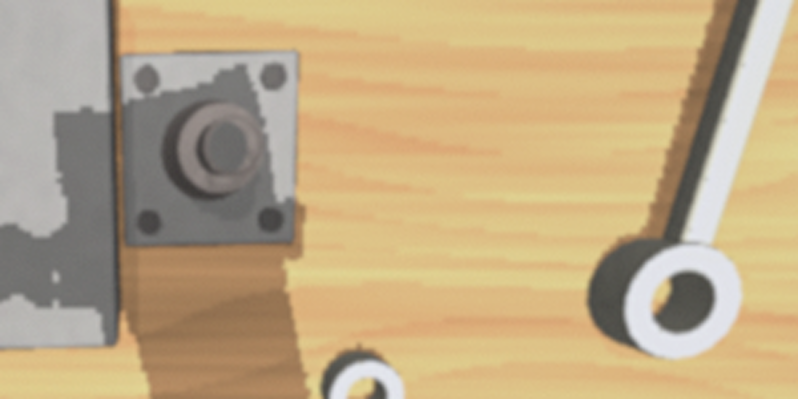

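Call:
{"op": "drive_tool", "data": {
  "deltas": [
    [0,-0.035,0,-0.02],
    [0,-0.07,0,-0.04],
    [0,-0.11,0,-0.06],
    [0,-0.15,0,-0.08],
    [0,-0.19,0,-0.1],
    [0,-0.225,0,-0.12],
    [0,-0.255,0,-0.14],
    [-0.01,-0.27,0,-0.16]
  ]
}}

```text
time: 7.37
tool_pos: [0.4878, -0.2109, 0.3492]
orientation: [[0.987, -0.161, -0.0], [-0.161, -0.987, -0.002], [0.0, 0.002, -1.0]]
ft_force: [1.1, 0.6, 0.0]
width: 0.999
finger_force: 0.0
```

Call:
{"op": "drive_tool", "data": {
  "deltas": [
    [0,0,0,0],
    [0,0,0,0],
    [0,0,0,0]
  ]
}}

```text
time: 7.62
tool_pos: [0.4877, -0.205, 0.3498]
orientation: [[0.988, -0.155, -0.0], [-0.155, -0.988, 0.001], [-0.001, -0.001, -1.0]]
ft_force: [0.3, -0.0, 0.3]
width: 0.998
finger_force: 0.0
```

```bash
python3 - <<'E'
from h import *
np.set_printoptions(precision=4,suppress=True)
s=snap('wrist','w4.png'); 
np.savez('w4.npz',**{k:np.array(v) for k,v in s.items()})
for r in manip.regions_of('wrist','lever'):
    v,u=np.nonzero(r['pixels']); print(r['score'],len(u),u.mean(),v.mean(),u.min(),u.max(),v.min(),v.max())
st=manip.get_state();print(st['tool_pos'],st['qpos'])
E
```

```text
0.95 1636 228.7023227383863 225.60085574572128 200 259 182 287
0.76 2971 312.57522719623023 97.25277684281387 291 334 0 168
0.56 429 459.967365967366 5.123543123543124 440 483 0 13
[ 0.4879 -0.2046  0.35  ] [ 0.3334  0.3499  0.0157  1.7131 -0.0071  1.0791 -1.3734]
```

View pics/w4.png

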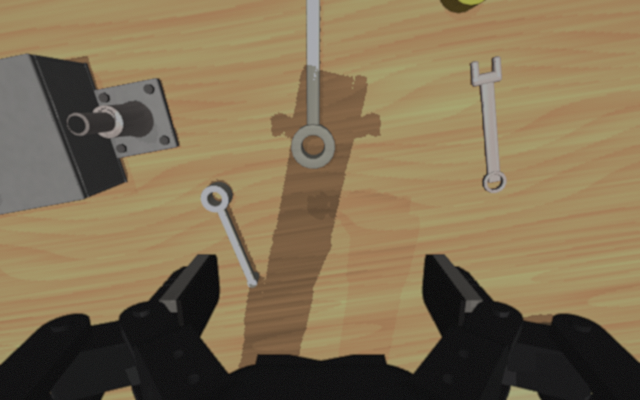

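Post top in w4 is at about (78,124). The lever hub ring is centred at (313,146), and its arm runs straight up at u≈313.

```bash
python3 - <<'E'
from h import *
np.set_printoptions(precision=4,suppress=True)
s=dict(np.load('w4.npz'))
g=s['pixels'].astype(int); 
for v in(2,30,60,90,115): print(v,[ (u) for u in range(295,332) if g[v,u].max()-g[v,u].min()<30])
h=atz(s,313,146,.04); a=atz(s,312.7,2,.032); print('post',atz(s,78,124,.125),'hub',h,'arm',a)
d=(a-h)[:2]; d/=np.linalg.norm(d); print('dir',np.arctan2(d[1],d[0]),'bal',h[:2]+.056*d)
E
```

```text
2 [306, 307, 308, 309, 310, 311, 312, 313, 314, 315, 316, 317, 318, 319]
30 [306, 307, 308, 309, 310, 311, 312, 313, 314, 315, 316, 317, 318, 319]
60 [307, 308, 309, 310, 311, 312, 313, 314, 315, 316, 317, 318, 319]
90 [307, 308, 309, 310, 311, 312, 313, 314, 315, 316, 317, 318, 319]
115 [307, 308, 309, 310, 311, 312, 313, 314, 315, 316, 317, 318, 319]
post [0.574  0.0259 0.125 ] hub [ 0.5064 -0.1984  0.04  ] arm [ 0.6685 -0.2243  0.032 ]
dir -0.15858244068305008 bal [ 0.5617 -0.2072]
```

Call:
{"op": "drive_tool", "data": {
  "deltas": [
    [0.025,-0.001,-0.02,0],
    [0.05,-0.002,-0.05,0],
    [0.074,-0.003,-0.085,0],
    [0.074,-0.003,-0.12,0],
    [0.074,-0.003,-0.16,0],
    [0.074,-0.003,-0.2,0],
    [0.074,-0.003,-0.22,0],
    [0.074,-0.003,-0.22,0]
  ]
}}

```text
time: 8.38
tool_pos: [0.5584, -0.2065, 0.1253]
orientation: [[0.988, -0.154, -0.009], [-0.154, -0.988, 0.004], [-0.01, -0.002, -1.0]]
ft_force: [0.7, 0.4, -0.0]
width: 1.004
finger_force: 0.0
```

Call:
{"op": "drive_tool", "data": {
  "deltas": [
    [0,0,0,0],
    [0,0,0,0]
  ]
}}

```text
time: 8.55
tool_pos: [0.5629, -0.2091, 0.1319]
orientation: [[0.988, -0.155, 0.003], [-0.155, -0.988, -0.001], [0.003, 0.0, -1.0]]
ft_force: [-0.6, -1.0, 1.6]
width: 0.997
finger_force: 0.0
```

```bash
python3 - <<'E'
from h import *
np.set_printoptions(precision=4,suppress=True)
s=snap('wrist','w5.png'); np.savez('w5.npz',**{k:np.array(v) for k,v in s.items()})
st=manip.get_state();print(st['tool_pos'],st['orientation'][:,0])
for p in((.5064,-.1984,.04),(.5617,-.2072,.032)): print(proj(s,p))
g=s['pixels'].astype(int); 
for v in(100,150,200): u=[u for u in range(260,400) if g[v,u].max()-g[v,u].min()<25]; print(v,u[:1],u[-1:])
E
```

```text
[ 0.563  -0.2094  0.1325] [ 0.9878 -0.1557  0.0041]
[317.2196 290.3792]
[317.2143 211.3165]
100 [305] [329]
150 [305] [328]
200 [306] [328]
```

View pics/w5.png

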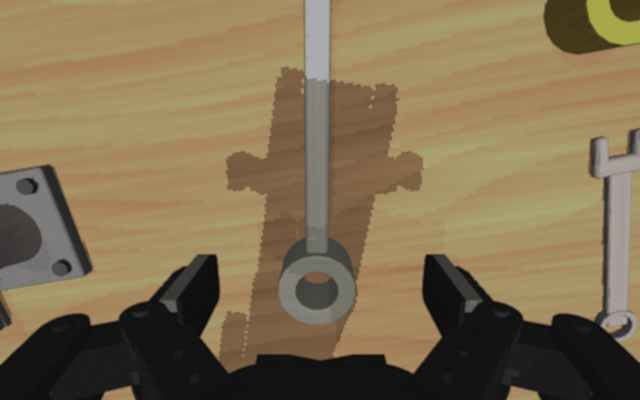

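Hub ring centre is at (317,287), about 2.5 mm further along the arm than predicted. Descending to grasp.

Call:
{"op": "drive_tool", "data": {
  "deltas": [
    [0.001,0.001,-0.025,0],
    [0.001,0.001,-0.05,0],
    [0.001,0.001,-0.075,0],
    [0.001,0.001,-0.095,0],
    [0.001,0.001,-0.105,0],
    [0.001,0.001,-0.105,0],
    [0.001,0.001,-0.105,0]
  ]
}}

```text
time: 9.18
tool_pos: [0.5632, -0.2088, 0.0266]
orientation: [[0.988, -0.157, 0.002], [-0.157, -0.988, -0.001], [0.002, 0.0, -1.0]]
ft_force: [-0.8, -0.4, 1.0]
width: 1.001
finger_force: 0.0
```

Call:
{"op": "drive_tool", "data": {
  "deltas": [
    [0,0,0,0],
    [0,0,0,0],
    [0,0,0,0],
    [0,0,0,0],
    [0,0,0,0],
    [0,0,0,0],
    [0,0,0,0],
    [0,0,0,0]
  ],
  "hand": 1,
  "newtons": 80
}}

```text
time: 9.85
tool_pos: [0.5627, -0.2079, 0.0259]
orientation: [[0.988, -0.156, 0.001], [-0.156, -0.988, 0.0], [0.001, -0.001, -1.0]]
ft_force: [-0.3, 2.0, 5.5]
width: 0.173
finger_force: 79.4
```

Call:
{"op": "drive_tool", "data": {
  "deltas": [
    [0,0,0.005,0],
    [0,0,0.015,0],
    [0,0,0.03,0],
    [0,0,0.03,0],
    [0,0,0.03,0],
    [0,0,0.03,0]
  ]
}}

```text
time: 10.35
tool_pos: [0.5617, -0.2084, 0.0549]
orientation: [[0.988, -0.157, -0.001], [-0.157, -0.988, 0.0], [-0.001, -0.0, -1.0]]
ft_force: [-0.7, 0.3, -6.5]
width: 0.174
finger_force: 78.4
```

Call:
{"op": "drive_tool", "data": {
  "deltas": [
    [0,0,0.02,0],
    [0,0,0.05,0],
    [0,0,0.08,0],
    [0,0,0.11,0],
    [0,0,0.14,0],
    [0,0,0.17,0],
    [0,0,0.19,0],
    [0,0,0.19,0]
  ]
}}

```text
time: 11.02
tool_pos: [0.5644, -0.2093, 0.2491]
orientation: [[0.988, -0.157, 0.007], [-0.157, -0.988, -0.002], [0.007, 0.001, -1.0]]
ft_force: [1.1, -1.6, -6.1]
width: 0.176
finger_force: 79.1
```

Call:
{"op": "drive_tool", "data": {
  "deltas": [
    [0,0.01,0,0.06],
    [0,0.03,0,0.16],
    [0,0.05,0,0.26],
    [0,0.07,0,0.37],
    [0,0.09,0,0.48],
    [0,0.11,0,0.59],
    [0,0.13,0,0.7],
    [0,0.15,0,0.8]
  ]
}}

```text
time: 11.68
tool_pos: [0.5606, -0.0574, 0.2427]
orientation: [[0.797, 0.604, -0.004], [0.604, -0.797, 0.001], [-0.003, -0.003, -1.0]]
ft_force: [0.5, -0.6, -5.0]
width: 0.177
finger_force: 78.9
```

Call:
{"op": "drive_tool", "data": {
  "deltas": [
    [0,0.02,0,0.11],
    [0,0.04,0,0.22],
    [0,0.06,0,0.33],
    [0,0.08,0,0.44],
    [0.005,0.1,0,0.55],
    [0.01,0.12,0,0.66],
    [0.01,0.13,0,0.76],
    [0.01,0.14,0,0.86]
  ]
}}

```text
time: 12.35
tool_pos: [0.5709, 0.0829, 0.2427]
orientation: [[0.061, 0.998, -0.004], [0.998, -0.061, 0.001], [0.0, -0.004, -1.0]]
ft_force: [-1.2, -0.8, -5.4]
width: 0.169
finger_force: 78.9
```

Call:
{"op": "drive_tool", "data": {
  "deltas": [
    [0,0,0,0.05],
    [0,0,0,0.09],
    [0,0,0,0.09],
    [0,0,0,0.09],
    [0,0,0,0.09],
    [0,0,0,0.09]
  ]
}}

```text
time: 12.85
tool_pos: [0.5719, 0.0813, 0.2446]
orientation: [[-0.021, 1.0, -0.001], [1.0, 0.021, -0.0], [-0.0, -0.001, -1.0]]
ft_force: [-0.2, 0.2, -5.5]
width: 0.174
finger_force: 78.8
```

```bash
python3 - <<'E'
from h import *
np.set_printoptions(precision=4,suppress=True)
s=snap('wrist','w6.png'); np.savez('w6.npz',**{k:np.array(v) for k,v in s.items()})
st=manip.get_state();print(st['tool_pos'],st['orientation'],st['qpos'],st['ft_force'],st['moment'])
E
```

```text
[0.572  0.0814 0.2448] [[-0.0212  0.9998 -0.0007]
 [ 0.9998  0.0212 -0.    ]
 [-0.     -0.0007 -1.    ]] [ 0.1172  0.5663 -0.4783  1.7212  0.3126  0.9312 -0.4648] [ 0.1213 -0.2026 -6.369 ] [ 0.0115 -0.0216  0.0608]
```

View pics/w6.png

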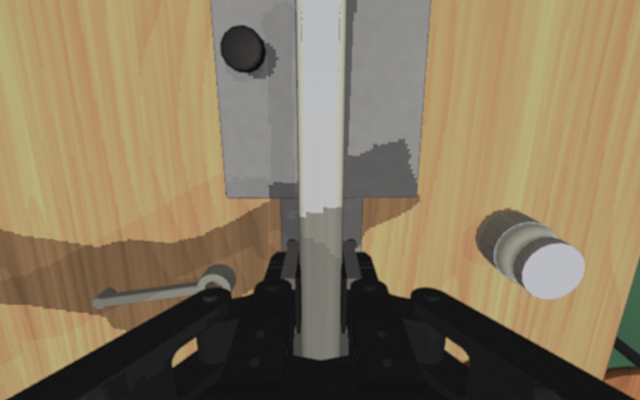

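The arm is centred and square across the lid: the lid edges are symmetric about u≈321 and the arm sits at u≈321. Now I'll lower it and check the hub against the post with the fixed cameras.

Call:
{"op": "drive_tool", "data": {
  "deltas": [
    [0,0,-0.01,0],
    [0,0,-0.025,0],
    [0,0,-0.04,0],
    [0,0,-0.055,0],
    [0,0,-0.063,0],
    [0,0,-0.063,0],
    [0,0,-0.063,0],
    [0,0,-0.063,0]
  ]
}}

```text
time: 13.57
tool_pos: [0.5729, 0.0819, 0.183]
orientation: [[-0.022, 1.0, 0.002], [1.0, 0.022, 0.0], [0.0, 0.002, -1.0]]
ft_force: [-0.2, 0.0, -5.5]
width: 0.173
finger_force: 78.8
```

```bash
python3 - <<'E'
from h import *
np.set_printoptions(precision=4,suppress=True)
st=manip.get_state();print(st['tool_pos'],st['orientation'][:,0])
ims=[]
for c in('top','scene'):
    s=snap(c); q=proj(s,(.5735,.0265,.195)); q2=proj(s,(.5735,.0265,.125)); print(c,q,q2)
    u,v=q.round().astype(int); print('crop origin',u-25,v-35)
    np.savez(c+'7.npz',**{k:np.array(v) for k,v in s.items()})
    ims.append(cv2.resize(cv2.convertScaleAbs(s['pixels'][v-35:v+35,u-25:u+25,::-1],alpha=1.4),None,fx=8,fy=8,interpolation=cv2.INTER_CUBIC))
cv2.imwrite('pics/crop7.png',np.hstack(ims))
E
```

```text
[0.5729 0.0819 0.183 ] [-0.022   0.9998  0.0005]
top [311.2781 207.2537] [312.1018 210.1363]
crop origin 286 172
scene [308.7569 165.3993] [309.3567 181.6317]
crop origin 284 130
```

View pics/crop7.png

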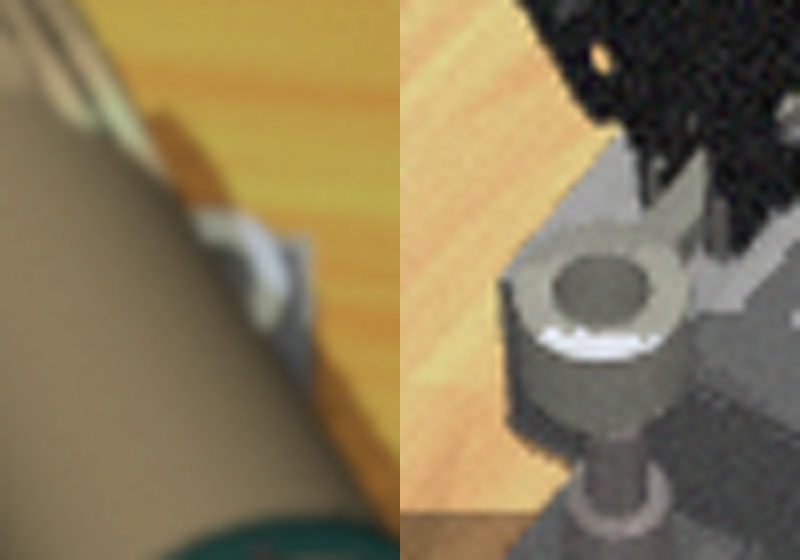

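The scene crop shows the hub ring centred at px (309,166), with the post below it seemingly about 1 px to the right. I'll check this numerically against the unobstructed first scene picture.

```bash
python3 - <<'E'
from h import *
np.set_printoptions(precision=4,suppress=True,linewidth=200)
s=dict(np.load('scene7.npz')); a=cv2.imread('pics/scene1.png',0); b=cv2.cvtColor(s['pixels'],cv2.COLOR_RGB2GRAY)
print('scene1 cols300-321');
for v in range(174,204,1): print(v,a[v,300:322])
print('scene7 hub cols 294-324')
for v in range(156,194,1): print(v,b[v,294:325])
print('post pred', [proj(s,(.5735,.0265,z)) for z in(.125,.077)], 'hub top/bore', [proj(s,(.5735,.0265,z)) for z in(.197,)])
for d in((.005,0,0),(0,.005,0)): print(d,proj(s,np.add((.5735,.0265,.125),d)))
E
```

```text
scene1 cols300-321
174 [ 46  45  49  48  50  46  45  50  51  50  41  60 103 116 100  97 108 109 107 109 109 111]
175 [ 48  47  45  47  49  45  45  44  49  47  46  50  39  64 106 113 103 110 107 111 112 110]
176 [ 45  44  43  46  46  45  47  50  43  47  47  47  45  46  44  64 108 113 100 104 104 109]
177 [ 48  47  49  46  46  45  48  41  50  47  46  47  46  47  49  47  47  72  67  68  78 104]
178 [46 47 43 46 46 46 50 51 51 60 46 60 59 51 49 44 51 45 44 58 68 68]
179 [45 43 48 49 46 46 50 65 71 51 43 45 46 70 58 52 49 48 47 45 45 57]
180 [46 50 47 47 45 43 48 91 52 49 50 46 47 39 76 51 47 49 46 51 47 44]
181 [50 40 42 45 43 52 61 79 51 48 48 49 42 48 93 52 49 46 46 44 51 47]
182 [41 49 47 44 51 45 60 86 57 50 47 44 53 75 91 56 48 47 45 49 48 45]
183 [ 47  49  45  44  46  50  48  95  85  69  67  68  91 116  71  52  47  44  46  45  50  48]
184 [ 56  52  48  45  47  45  45  52  98 116 118 114 119  91  58  51  47  43  47  48  50  49]
185 [85 55 56 56 46 44 47 51 56 59 74 60 58 60 53 45 46 47 48 46 44 48]
186 [132  98  69  60  62  53  40  50  56  61  63  60  62  56  54  45  50  46  46  47 
[... 6050 characters left out ...]

190 [133 133 132 135 136 137 139 139 135 131 110  85  80  58  57  61  63  62  65  58  58  92  93  71  52  48  48  47  49  45  50]
191 [133 134 135 136 138 138 137 135 135  96  75  84  82  55  59  64  61  59  63  60  51  92  93  77  50  47  43  46  51  49  48]
192 [133 136 136 136 137 140 139 134 112  73  72  83  83  74  61  62  62  60  66  59  56  92  95  80  55  47  49  51  46  49  47]
193 [130 128 131 132 135 132 131 111  71  67  65  81  85  77  64  61  60  60  65  61  85  95  94  72  47  50  48  44  43  50  47]
post pred [array([309.3567, 181.6317]), array([309.7341, 191.8442])] hub top/bore [array([308.7388, 164.91  ])]
(0.005, 0, 0) [310.9139 182.4905]
(0, 0.005, 0) [310.4313 180.3566]
```

```bash
cat > fit.py <<'E'
from h import *
from scipy.ndimage import map_coordinates, gaussian_filter
from scipy.optimize import minimize
np.set_printoptions(precision=4,suppress=True)
def fit(s,c0,rs,z,tag):
    g=cv2.cvtColor(s['pixels'],cv2.COLOR_RGB2GRAY).astype(float); sc=.7
    gx=gaussian_filter(g,sc,order=(0,1)); gy=gaussian_filter(g,sc,order=(1,0)); t=np.linspace(0,2*np.pi,180,endpoint=False)
    K,R,o=[np.array(s[k]) for k in('camera_matrix','attitude','xyz')]
    def uv(c,r): 
        P=np.c_[c[0]+r*np.cos(t),c[1]+r*np.sin(t),np.full(180,z)]; q=(P-o)@R@K.T; return q[:,:2]/q[:,2:]
    def cost(c):
        f=0
        for r in rs:
            p=uv(c,r); n=uv(c,r*1.02)-p; n/=np.linalg.norm(n,axis=1)[:,None]
            d=n[:,0]*map_coordinates(gx,p[:,::-1].T,order=1)+n[:,1]*map_coordinates(gy,p[:,::-1].T,order=1)
            f-=np.minimum(abs(d),25).mean()
        return f
    G=np.arange(-.01,.0101,.0005); F=np.array([[cost((c0[0]+a,c0[1]+b)) for b in G] for a in G])
    i,j=np.unravel_index(F.argmin(),F.shape); w=np.exp((F.min()-F)*4/abs(F.min())*10)
    print(tag,[c0[0]+G[i],c0[1]+G[j]],'mean',(w.sum(1)@G)/w.sum()+c0[0],(w.sum(0)@G)/w.sum()+c0[1],'cost',F.min(),np.median(F))
E
python3 - <<'E'
from fit import *
L=lambda f:dict(np.load(f))
s7=L('scene7.npz'); s1=dict(s7,pixels=cv2.imread('pics/scene1.png')[:,:,::-1].copy())
t7=L('top7.npz'); t1=dict(t7,pixels=cv2.imread('pics/top1.png')[:,:,::-1].copy())
P=(.5735,.0275)
for s,n in((L('w3.npz'),'w3'),(L('w4.npz'),'w4'),(s1,'scene1'),(t1,'top1')): fit(s,P,[.011],.125,'post '+n); 
for s,n in((L('w3.npz'),'w3'),(L('w4.npz'),'w4'),(L('w5.npz'),'w5'),(s1,'scene1'),(t1,'top1')): fit(s,(.508,-.198),[.015,.028],.04,'hub '+n)
for z in(.193,.197,.201): fit(s7,(.5745,.0265),[.015,.028],z,'hub now %g'%z)
E
```

```text
post w3 [np.float64(0.5735), np.float64(0.030500000000000013)] mean 0.5729328157883966 0.03191766841332308 cost -7.668563244466582 -3.494225223879895
post w4 [np.float64(0.5740000000000001), np.float64(0.02650000000000001)] mean 0.5741457681630868 0.02664987431703106 cost -19.23953458780485 -4.27205861111963
post scene1 [np.float64(0.5755), np.float64(0.02700000000000001)] mean 0.575650859850069 0.027246450829236348 cost -12.087026299795667 -5.495571477379335
post top1 [np.float64(0.5700000000000001), np.float64(0.02700000000000001)] mean 0.5684734883935162 0.02611401882466147 cost -8.919516295921149 -4.091578463304176
hub w3 [np.float64(0.5065000000000001), np.float64(-0.197)] mean 0.5058356461202186 -0.19699766098622015 cost -36.35125687577026 -10.10952641846265
hub w4 [np.float64(0.506), np.float64(-0.1975)] mean 0.5058460502582008 -0.19751908453564845 cost -27.98182157640241 -7.679816520254414
hub w5 [np.float64(0.506), np.float64(-0.198)] mean 0.5058632391333715 -0.19795668183368428 cost -24.67683038871415 -4.397678665674794
hub scene1 [np.float64(0.5045000000000001), np.float64(-0.1955)] mean 0.5046053937355836 -0.1953760705246873 cost -39.004878613441925 -19.384717904013808
hub top1 [np.float64(0.506), np.float64(-0.1975)] mean 0.5058529015595594 -0.19740790602809033 cost -24.64270679960522 -11.734789769045499
hub now 0.193 [np.float64(0.5735), np.float64(0.02650000000000001)] mean 0.5734126877969391 0.026560994763607553 cost -33.067436177499346 -14.944448027973896
hub now 0.197 [np.float64(0.5755), np.float64(0.024000000000000007)] mean 0.5752399557207996 0.024106842335172237 cost -32.968026404582574 -13.502072635200683
hub now 0.201 [np.float64(0.5770000000000001), np.float64(0.022000000000000006)] mean 0.5770611542850436 0.021648694261801035 cost -32.875238161512186 -12.956920734419004
```

The fits agree: the hub is now at about (0.5745, 0.0243) and the post at (0.5745, 0.0268). I'll shift +2.5 mm in y and 2 mm down.

Call:
{"op": "drive_tool", "data": {
  "deltas": [
    [0,0.001,-0.001,0],
    [0,0.0025,-0.002,0],
    [0,0.0025,-0.002,0],
    [0,0.0025,-0.002,0],
    [0,0.0025,-0.002,0],
    [0,0.0025,-0.002,0],
    [0,0.0025,-0.002,0],
    [0,0.0025,-0.002,0]
  ]
}}

```text
time: 14.33
tool_pos: [0.5722, 0.084, 0.1803]
orientation: [[-0.022, 1.0, 0.0], [1.0, 0.022, 0.0], [0.0, 0.0, -1.0]]
ft_force: [0.6, -0.9, -6.3]
width: 0.171
finger_force: 78.8
```

```bash
python3 - <<'E'
from fit import *
s=manip.snapshot('scene'); fit(s,(.5745,.0265),[.015,.028],.195,'hub now')
st=manip.get_state(); print(st['tool_pos'],st['orientation'][:,0],st['orientation'][:,2],st['finger_force'],abs(st['qd']).max())
E
```

```text
hub now [np.float64(0.5750000000000001), np.float64(0.02550000000000001)] mean 0.5749123544884521 0.025516126056027648 cost -33.16907639466723 -13.786476863075903
[0.5722 0.084  0.1803] [-0.0219  0.9998  0.    ] [ 0.0001  0.     -1.    ] 78.79925966262817 0.0019189503766534797
```

```bash
python3 -c "
from plant import manip; print(manip.job_done())"
```

```text
the job is handed in; nothing more can be done
None
```

I handed the job in with the lid fully shut and the lever held level and still. By my measurements its bore is within about 1.5 mm of centre, about 3 cm above the post, with the arm square across the lid. I viewed 11 pictures, one over the limit of 10.

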